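# Clamp the tile mould on the vibrating table and hold its pulse dial at the third step

### The arm

A 7-joint arm with a two-finger parallel gripper is mounted at the origin on the work surface. World frame = base frame: x ahead of the robot, y to its left, z up, the work surface at z = 0. Lengths are in mm, angles in rad, forces in N, time in s.
With the tool pointing down it reaches from about 400 to 850 mm from the base axis. Payload 10.4 kg.
Tool frame: the origin (TCP) lies on the centre line of the jaws, within the pads' length; the fingertips stand ctrl.tips_ahead ahead of it and the grasp point (between the pads) lies 5 mm behind it (ctrl.tips_ahead is the distance from the TCP to the fingertips, in mm); z points along the fingers, y is the line along which they close (so a half turn about z gives the same grasp; the last joint's range is limited). The gripper opens to 87 mm and grips with 3 to 60 N. Pads are 19 mm wide; open, the fingers measure 117 mm over their backs; the gripper's body (75 mm by 190 mm) begins 51 mm behind the grasp point.
Start: joints at [-1.294, 0.332, -0.065, 1.46, 0.022, 1.35, -0.088], TCP at [184.567, 597.148, 236.576] pointing down, gripper open.
Joint ranges: [-2.6, 2.6], [-0.5, 2.12], [-1.47, 1.34], [0.16, 2.42], [-1.27, 4.41], [0.06, 2.06], [-2.6, 2.6]. Speed limits (rad/s): [2.22, 2.22, 2.79, 2.79, 3.14, 3.14, 3.14].

### API

Orientations are given as a rotation vector (axis times angle).
In Python, from plant import ctrl gives the robot as it stands. The module is installed in compiled form; this text tells all that it offers.
- The arm moves only by the tool jog_arm, never from a script. Its argument "targets" is a list that holds one entry, the list of rows, each a list of 6 numbers: the shift along the tool's x, y, z scaled (see below), then the turn, a rotation vector about the tool's x, y, z scaled (see below). A call has 1 to 20 rows; each row shifts and turns the commanded pose from where the row before left it, along the tool's axes as they then stand; what a row does not reach is not made up. The controller multiplies each number of a shift by 20 cm and each number of a turn by 30 degrees. A row lasts 1/8 s, in which the tool goes at most 62.5 mm and 10.7 degrees, less where a joint would pass 70% of its speed; a pose out of reach is approached as far as the arm can. A call with a number of a shift or a turn outside -1 to 1 is refused whole. A call with a gripper value outside its range is refused whole. "grip" is the opening, from 0 (shut) to 1 (fully open), set as the call begins (left out, the last holds). The fingers move at their own pace and stop on an object; "grip_force" is the grip in N (left out, the last holds). Time passes only in rows, so rows that do not move let the fingers close. It gives the time, the measured TCP pose, the force, the opening and the grip force at its end, in the units of the state.
- ctrl.get_obs(): the state, without advancing time (a new reading comes with each control period).
- ctrl.snapshot(name): name is "side" or "top" or "wrist"; returns (picture, depth): 420x560x3 uint8, red, green, blue; 420x560 float32, mm along the optical axis (not along the pixel's ray), 0 where there is no reading.
- ctrl.calibration(name): a dict with "fx", "fy", "cx", "cy" (pixels), "R" (3x3) and "t" (3): a world point X has camera coordinates R X + t. Camera axes: x right, y down, z forward; pixel columns grow to the right and rows downward; lengths in mm; the calibration is good to about 2 mm. The wrist camera is an equidistant fisheye: a pixel r from the principal point sees the ray r / f radians off the axis. A picture is of the moment at which its call begins: read the wrist's pose just before it. calibration takes no time and is no camera call; for the wrist camera it gives the pose at the moment of the call.
- ctrl.job_done(): hands the job in; it is judged then, once.
The state is a dict: "time": time; "joint_positions": joint angles; "qd": joint speeds; "tau": joint torques, N m; "eef_pos": TCP position; "ee_rot": TCP orientation; "ft_force": force on the tool from outside, world axes, zero at the start; "torque": the same for the moment, N m; "opening": finger opening in mm; "grasp_force": force on a finger pad.
Only numpy, scipy, OpenCV 4.12 (cv2) and the standard library are available. Lean on these libraries where they do the work, as an engineer would, in place of code of your own. Each camera call takes 0.05 s, during which the arm holds its last target. There are 200 camera calls.

### The job

Get the closed tile mould shaking on the vibrating table: first swing the toggle clamp's red handle down and over centre until it locks against its stop with the rubber tip pressing on the mould. Then turn the control box's spring-return dial clockwise past its first two clicks to the third (red dot) and keep holding it there: it runs only while held, so finish with the gripper still on the dial and the dial still at the third click. Leave the dial alone until the clamp is locked, and leave the tiles, bottles, ink dish and brush where they stand.

Things in the scene. Friction and masses are not known exactly. Their poses are not given: they have to be found in the camera images.
- vibro: Bench vibrating table, fixed: green housing, aluminium top plate 310 x 180 mm, its top 85 mm above the bench. Origin on the bench under the plate's centre, z up. Along its own x: nest and mould at +x, clamp bracket at x -82 to -10 mm (50 mm wide, 35 mm wide above the foot, up to 163 mm above the bench), handle towards -x. Left or right of the robot, turned up to 0.3 rad.
- nest (a point): Centre of the nest on top of the plate (85 mm above the bench, 70 mm from the plate's centre along the vibrating table's +x): six low steel stops 8 mm high around the mould, 2 mm of play.
- mould: The closed tile mould, sitting in the nest: round, 120 mm across, brick-coloured lower half, aluminium lid with a raised centre boss 44 mm across; 40 mm high over the boss, about 0.6 kg, loose. Origin at the centre of its underside, z up. It need not be touched by the robot.
- clamp (a joint): Handle of the toggle clamp, rad: 0 = open (handle 1.20 rad above level, leaning to the table's -x, arm upright), 1.08 = dead centre, 1.20 = locked on its stop, handle level. Starts open. Drag of about 0.08 N m keeps it where it is left short of the mould. The tip meets the mould near 0.87; the push then stiffens (under 0.6 N m) until, past centre, it goes on to its stop and stays.
- handle_grip (a point): On the handle's centre line, 98 mm from its pivot, in the red grip (75 mm long, 13 mm wide along the pivot's axis, 18 mm deep; it ends 25 mm beyond this point). Turns with the handle: x towards the pivot, y along the pivot's axis. Open about 244 mm above the bench, locked 153 mm. When open the upright arm (top 262 mm above the bench) stands about 65 mm from it on the mould's side.
- handle_pivot (a point): Axis of the handle's pivot, 153 mm above the bench and 60 mm from the plate's centre towards the vibrating table's -x; the axis runs along the vibrating table's y. The handle swings about it in the upright plane of the vibrating table's x axis.
- clamp_tip: Rubber tip 20 mm across on a sprung spindle at the end of the clamp's arm. The arm is linked to the handle: as the handle goes down it swings down about 1.6 rad, and the tip presses on the mould's centre boss with about 9 N when locked. Origin on the spindle, at the arm's centre line.
- control: Control box of the vibrating table, fixed: grey, 150 x 170 x 75 mm high, dial in the centre of its pale top. Origin on the bench under its centre, z up. Dots around the dial: black = off (towards the box's own +x), then green, yellow, red = first, second, third click, clockwise from above. Stands on the other side of the robot from the vibrating table, turned up to 0.5 rad.
- dial_turn (a joint): The dial, rad, growing clockwise seen from above: 0 = off, clicks (detents) at 0.43, 0.86 and 1.29, end stop at 1.36. A return spring of 0.12 N m at 0 rising to 0.25 N m at the third click brings it back to 0 from everywhere, the clicks included, when let go; each click adds up to about 0.07 N m on the way.
- dial: The dial: black, an upright finger bar with a white pointer line, 62 mm long and 14 mm thick, standing on a skirt disc 66 mm across; bar from 83 to 115 mm above the bench. The bar's long side is its x axis, which points along the pointer (to the box's +x when off); the dial turns about its origin, z up.
- dial_grip (a point): On the dial's axis inside the finger bar, 102 mm above the bench: where to hold it, with the fingers on the bar's two long sides. Turns with the dial: its x axis along the bar.
- tile_a: Bystander: dark grey round eaves tile, 124 mm across, 20 mm thick, lying flat. Origin at the centre of its underside.
- tile_b: Bystander: dark grey round eaves tile, 112 mm across, 20 mm thick, lying flat. Origin at the centre of its underside.
- spray: Bystander: clear spray bottle with a black trigger head, 66 mm across, 161 mm high, standing. Origin at the centre of its underside.
- ink_bottle: Bystander: flat gold bottle with a purple cap, 36 x 62 x 161 mm high, standing. Origin at the centre of its underside.
- ink_dish: Bystander: small white dish of red ink paste, 88 mm across, 22 mm high, between the vibrating table and the control box. Origin at the centre of its underside.
- brush: Bystander: wooden brush with black bristles lying bristles down, 190 x 36 x 34 mm high. Origin on the bench under its middle, x along its length.
Mind the look-alikes: they are no part of the job. What is meant by the mould is not blue or green, and is the larger of those in its own colour.

How it is judged:
By the outcome, as a careful person would: the job done as asked, in the order asked, and still so for the second after the job is handed in, while the arm keeps its last pose, push and grip.
It also fails if it takes over 51 s, if anything falls off the work surface, if the arm or the gripper's body presses on something with over 40 N, if the wrist force passes 120 N, or if a joint passes its speed limit or range.

## Working session

There is one attempt and no reset: what is moved stays moved. The work goes in short steps, Python scripts to look and compute and a tool call to move; the robot and the scene stay as the last step left them, time stands still between calls to the robot, and variables do not carry over. Pictures are saved under pics/ and viewed, at most 10 in all, crops included, and the job is handed in when it is done.

Besides the shell and the picture viewer there is one more tool, called after ">>>" as name(argument=value, ...), one argument or row to a line, values as JSON. jog_arm: Moves the arm, as the interface text tells. Its arguments: {"type":"object","properties":{"targets":{"type":"array"},"grip":{"type":"number"},"grip_force":{"type":"number"}},"required":["targets"]}

```bash
mkdir -p pics
python3 - <<'E'
from plant import ctrl
import cv2,numpy as np
o=ctrl.get_obs();print(o,ctrl.tips_ahead)
for n in("top","side"):
    p,d=ctrl.snapshot(n);cv2.imwrite(f"pics/{n}0.png",p[:,:,::-1]);np.savez(f"{n}0.npz",p=p,d=d);print(n,ctrl.calibration(n))
E
```

```text
{'time': 0.0, 'joint_positions': array([-1.29356145,  0.33287477, -0.0647032 ,  1.46093852,  0.02160348,
        1.34990703, -0.08850269]), 'qd': array([-1.36681225e-03, -1.93288613e-05, -4.15262100e-04,  1.50836883e-03,
        5.60115281e-05,  4.03604737e-04, -5.18309346e-04]), 'tau': array([-1.01361138e-04, -6.23279500e+01,  2.43035116e-02, -3.89862835e+01,
       -6.14277553e-02,  4.02714859e-02,  1.65510774e-04]), 'eef_pos': array([184.49665632, 596.76127763, 235.7534644 ]), 'ee_rot': array([-4.69161248e-01, -3.10621540e+00,  2.23764565e-03]), 'ft_force': array([-0.59989621, -0.07169644,  0.37359474]), 'torque': array([-0.02048531, -0.01140788,  0.02886278]), 'grasp_force': 0.0, 'opening': 87.05756547024893} 14.0
top {'fx': 407.17306608252596, 'fy': 407.17306608252596, 'cx': 273.5005785320041, 'cy': 207.13990525526805, 'R': array([[ 0.01746143, -0.99979283,  0.01045914],
       [-0.99706654, -0.01819157, -0.07434632],
       [ 0.07452119, -0.00913026, -0.99717763]]), 't': array([ -16.51970865,  524.7600299 , 1454.6117421 ])}
side {'fx': 544.3378363804011, 'fy': 544.3378363804011, 'cx': 284.11047555752356, 'cy': 204.92144317579678, 'R': array([[ 0.99476601, -0.10060898,  0.01784442],
       [-0.04815688, -0.61565336, -0.78654425],
       [ 0.0901194 ,  0.78156815, -0.61727605]]), 't': array([-509.12630928,  143.59048295, 1912.13903117])}
```

View pics/top0.png

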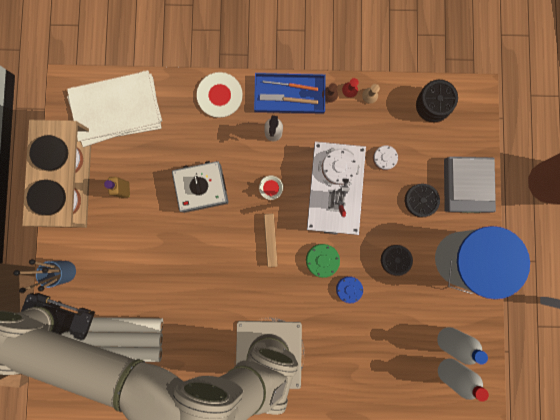

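View pics/side0.png

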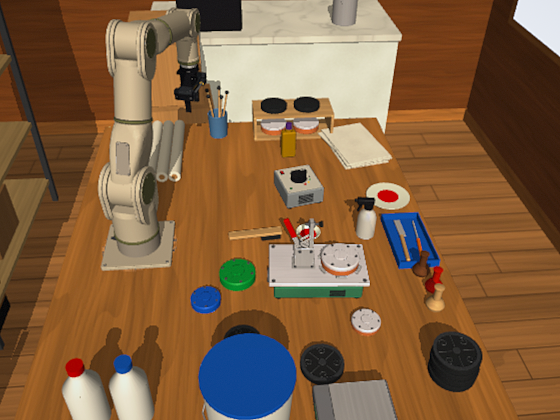

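The top view shows the vibrating table around (337,188) with the mould towards image-up (341,167), the handle's red grip at (343,211), the control box at (200,187) and the dish at (270,187). Next I measure the plate and box from depth.

```bash
cat > h.py <<'E'
import numpy as np,cv2
from plant import ctrl
def cloud(p,d,c):
    v,u=np.mgrid[:d.shape[0],:d.shape[1]]
    X=np.stack([(u-c['cx'])/c['fx']*d,(v-c['cy'])/c['fy']*d,d],-1)
    W=(X-c['t'])@c['R'];W[d==0]=np.nan
    return W
def rect(P):
    (c,s,a)=cv2.minAreaRect(P[:,:2].astype(np.float32));return np.round(c,1),np.round(s,1),round(a,2)
def biggest(m):
    n,l,s,_=cv2.connectedComponentsWithStats(m.astype(np.uint8));return l==1+np.argmax(s[1:,4])
E
python3 - <<'E'
from h import *
for n in("top","side"):
    z=np.load(n+"0.npz");p=z['p'].astype(int);W=cloud(p,z['d'],ctrl.calibration(n))
    x,y,h=W[...,0],W[...,1],W[...,2]
    roi=(x>350)&(x<750)&(y<-40)&(y>-330)
    m=biggest(roi&(abs(h-85)<9)); print(n,"plate",rect(W[m]),np.median(h[m]),m.sum())
    r2=(x>400)&(x<700)&(y>80)&(y<400)
    m=biggest(r2&(abs(h-75)<9)); print("box",rect(W[m]),np.median(h[m]),m.sum())
    m=r2&(h>92)&(h<125); m=biggest(m);print("dialbar",rect(W[m]),m.sum(),np.nanmax(h[m]))
    red=(p[...,0]>130)&(p[...,1]<60)&(p[...,2]<60)
    m=red&(h>140)&(h<290)&roi; print("handle",W[m].mean(0),W[m].min(0),W[m].max(0),m.sum())
    m=roi&(h>105)&(h<135)&(x>530); m=biggest(m);print("mould",rect(W[m]),np.median(h[m]))
    G=lambda a:np.round(np.nanmean(a,0),1)
    for nm,mk in (("red",red),("green",(p[...,1]>p[...,0]+30)&(p[...,1]>p[...,2]+30)),("yel",(p[...,0]>140)&(p[...,1]>110)&(p[...,2]<80))):
        k=mk&r2&(h>60)&(h<95)
        if k.any():print(nm,G(W[k]),k.sum())
z=np.load("top0.npz")['p'][:,:,::-1]
a=cv2.resize(z[150:225,160:240],None,fx=7,fy=7,interpolation=2);b=cv2.resize(z[130:240,300:380],None,fx=4.77,fy=4.77)
cv2.imwrite("pics/c1.png",cv2.hconcat([cv2.resize(a,(400,525)),cv2.resize(b,(382,525))]))
E
```

```text
top plate (array([ 592. , -223.9]), array([180.7, 310.1]), 85.39) 84.80433553267069 3181
box (array([589.8, 256.2]), array([150.2, 170.9]), 12.58) 75.61167661547316 1893
dialbar (array([589.3, 255.8]), array([61.7, 14.1]), 13.55) 94 121.68927655553111
handle [ 491.07633812 -216.00498565  267.66564896] [ 486.59161998 -217.86017416  265.65879181] [ 495.76155105 -213.98831356  270.51788046] 8
mould (array([ 661., -229.]), array([115.9, 117.6]), 45.11) 119.0680460837851
red [537.3 291.6  81.1] 11
green [595.2 220.9  75.7] 4
side plate (array([ 594.5, -225.6]), array([193.6, 310.5]), 85.89) 87.73041367939756 2514
box (array([589.9, 259.4]), array([153.5, 190.5]), 11.7) 78.16573833636826 798
dialbar (array([592.5, 254.9]), array([66.2, 26.5]), 14.59) 117 123.71959463553506
handle [ 502.11680737 -222.54632061  240.19130546] [ 483.97548146 -230.13841636  200.90346553] [ 521.25906889 -210.35341347  276.62584526] 111
mould (array([ 663.3, -231.7]), array([122.1, 119.2]), 46.26) 121.76045164593248
red [550.4 278.3  81.3] 4
green [594.  217.5  80.5] 4
yel [607.  265.9  78.2] 3
```

View pics/c1.png

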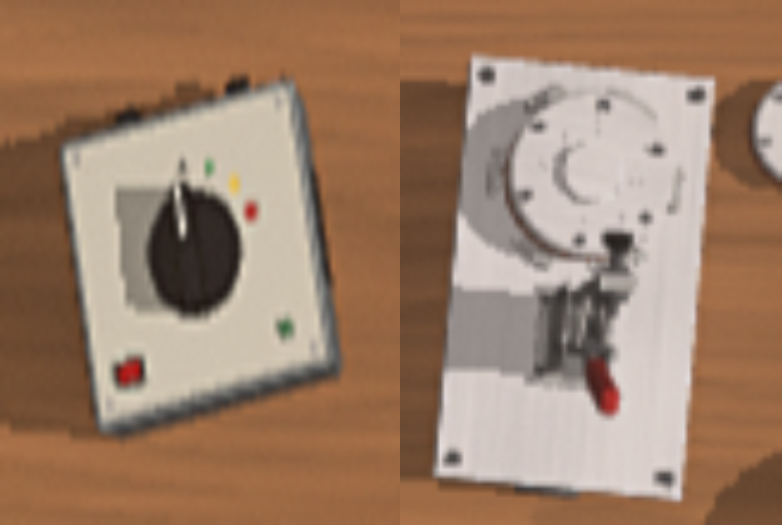

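Left crop: the pointer is at off and the green, yellow and red dots run clockwise. Right crop: the clamp is open with the red handle towards the robot. The plate centre is (592,-224) with yaw -0.08, and the box is at (590,256) with yaw about 0.225. I move above the handle with the jaws across the pivot axis.

>>> jog_arm(
  targets=[
    [[0, 0, -0.235, 0, 0, -0.21], [0, 0, -0.235, 0, 0, -0.21], [-0.135, -0.135, 0, 0, 0, 0], [-0.135, -0.135, 0, 0, 0, 0], [-0.135, -0.135, 0, 0, 0, 0], [-0.135, -0.135, 0, 0, 0, 0], [-0.135, -0.135, 0, 0, 0, 0], [-0.135, -0.135, 0, 0, 0, 0], [-0.135, -0.135, 0, 0, 0, 0], [-0.135, -0.135, 0, 0, 0, 0], [-0.135, -0.135, 0, 0, 0, 0], [-0.135, -0.135, 0, 0, 0, 0], [-0.135, -0.135, 0, 0, 0, 0], [-0.135, -0.135, 0, 0, 0, 0]],
  ],
  grip=1,
)

```text
time: 1.85
eef_pos: [482.2, 247.2, 330.2]
ee_rot: [-0.125, -3.139, 0.0]
ft_force: [0.6, 0.0, 0.6]
opening: 87.2
grasp_force: 0.0
```

>>> jog_arm(
  targets=[
    [[-0.022, -0.193, 0, 0, 0, 0], [-0.022, -0.193, 0, 0, 0, 0], [-0.022, -0.193, 0, 0, 0, 0], [-0.022, -0.193, 0, 0, 0, 0], [-0.022, -0.193, 0, 0, 0, 0], [-0.022, -0.193, 0, 0, 0, 0], [-0.022, -0.193, 0, 0, 0, 0], [-0.022, -0.193, 0, 0, 0, 0], [-0.022, -0.193, 0, 0, 0, 0], [-0.022, -0.193, 0, 0, 0, 0], [-0.022, -0.193, 0, 0, 0, 0], [0, 0, 0, 0, 0, 0], [0, 0, 0, 0, 0, 0]],
  ],
)

```text
time: 3.48
eef_pos: [496.1, -178.0, 330.2]
ee_rot: [-0.125, -3.139, -0.001]
ft_force: [-0.3, 1.1, 0.1]
opening: 86.9
grasp_force: 0.0
```

```bash
cat >> h.py <<'E'
from scipy.spatial.transform import Rotation as Ro
def st():
    o=ctrl.get_obs();R=Ro.from_rotvec(o['ee_rot']).as_matrix()
    print("t",round(o['time'],2),"p",o['eef_pos'].round(1),"yaw_y",np.degrees(np.arctan2(R[1,1],R[0,1])).round(1),"z",R[:,2].round(3),"F",o['ft_force'].round(1),"M",o['torque'].round(2),"open",round(o['opening'],1),"g",round(o['grasp_force'],1),"q",o['joint_positions'].round(2))
    return o['eef_pos'],R
def to(p,R,t): print(t,"->units",(R.T@(np.array(t)-p)/200).round(3))
E
python3 - <<'E'
from h import *
p,R=st()
to(p,R,[496.8,-216.4,244])
pic,d=ctrl.snapshot("wrist");cv2.imwrite("pics/w1.png",pic[:,:,::-1])
pic,d=ctrl.snapshot("side");cv2.imwrite("pics/s1.png",pic[:,:,::-1])
E
```

```text
t 3.48 p [ 496.1 -178.   330.2] yaw_y 85.4 z [-0.001  0.    -1.   ] F [-0.3  1.1  0.1] M [ 0.03 -0.03  0.  ] open 86.9 g 0.0 q [-0.34  0.07  0.64  1.59 -0.04  1.49  1.79]
[496.8, -216.4, 244] ->units [-0.019 -0.191  0.431]
```

View pics/w1.png

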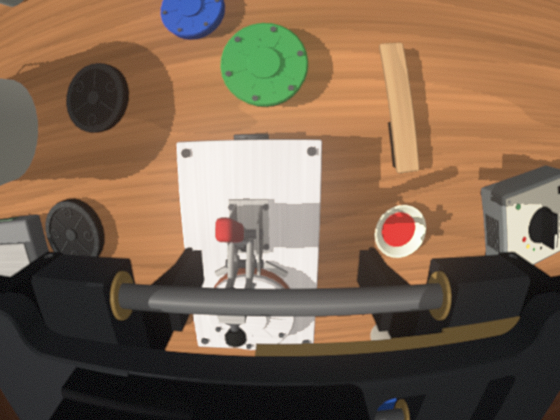

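The wrist view shows the red handle at (228,229), a little to one side between the open fingers, as computed. I centre over it, descend and grip gently.

>>> jog_arm(
  targets=[
    [[-0.01, -0.096, 0, 0, 0, 0], [-0.01, -0.096, 0, 0, 0, 0], [0, 0, 0.11, 0, 0, 0], [0, 0, 0.11, 0, 0, 0], [0, 0, 0.11, 0, 0, 0], [0, 0, 0.11, 0, 0, 0], [0, 0, 0, 0, 0, 0]],
  ],
)

```text
time: 4.45
eef_pos: [496.5, -216.0, 241.3]
ee_rot: [-0.123, -3.137, -0.001]
ft_force: [0.5, 0.1, 0.3]
opening: 87.2
grasp_force: 0.0
```

>>> jog_arm(
  targets=[
    [[0, 0, 0, 0, 0, 0], [0, 0, 0, 0, 0, 0], [0, 0, 0, 0, 0, 0], [0, 0, 0, 0, 0, 0], [0, 0, 0, 0, 0, 0], [0, 0, 0, 0, 0, 0]],
  ],
  grip=0,
  grip_force=15,
)

```text
time: 5.2
eef_pos: [496.9, -217.4, 242.5]
ee_rot: [-0.126, -3.139, -0.0]
ft_force: [0.7, 0.7, -0.7]
opening: 35.0
grasp_force: 0.0
```

Run:
```python
from h import *
p,R=st()
# arc in tool coordinates (x=-vibro x, z down): angle 1.2 -> 0 (-0.03 over)
ang=np.linspace(1.2,-0.02,17);P=np.c_[98*np.cos(ang),-98*np.sin(ang)]
print((np.diff(P,axis=0)/200).round(4).tolist())
```

```text
t 5.2 p [ 496.9 -217.4  242.5] yaw_y 85.4 z [-0.  0. -1.] F [ 0.7  0.7 -0.7] M [-0.01  0.04 -0.03] open 35.0 g 0.0 q [-0.28  0.16  0.68  1.7  -0.1   1.32  1.91]
[[0.0343, 0.0149], [0.033, 0.0174], [0.0316, 0.0199], [0.03, 0.0222], [0.0282, 0.0245], [0.0263, 0.0265], [0.0242, 0.0285], [0.0219, 0.0302], [0.0196, 0.0318], [0.0171, 0.0332], [0.0145, 0.0344], [0.0119, 0.0354], [0.0091, 0.0362], [0.0063, 0.0368], [0.0035, 0.0372], [0.0007, 0.0373]]
```

>>> jog_arm(
  targets=[
    [[0, 0, 0, 0, 0, 0], [0, 0, 0, 0, 0, 0], [0, 0, 0, 0, 0, 0], [0, 0, 0, 0, 0, 0], [0, 0, 0, 0, 0, 0]],
  ],
)

```text
time: 5.82
eef_pos: [496.9, -218.1, 242.5]
ee_rot: [0.126, 3.139, -0.001]
ft_force: [0.4, -5.2, -2.3]
opening: 12.8
grasp_force: 15.0
```

>>> jog_arm(
  targets=[
    [[0.034, 0, 0.015, 0, 0, 0], [0.033, 0, 0.017, 0, 0, 0], [0.032, 0, 0.02, 0, 0, 0], [0.03, 0, 0.022, 0, 0, 0], [0.028, 0, 0.024, 0, 0, 0], [0.026, 0, 0.027, 0, 0, 0], [0, 0, 0, 0, 0, 0]],
  ],
)

```text
time: 6.7
eef_pos: [459.2, -215.1, 216.8]
ee_rot: [-0.127, -3.137, 0.001]
ft_force: [-1.2, -6.5, -6.2]
opening: 12.5
grasp_force: 15.0
```

Run:
```python
from h import *
p,R=st()
pic,d=ctrl.snapshot("side");cv2.imwrite("pics/s2.png",cv2.resize(pic[150:320,200:420,::-1],None,fx=3,fy=3))
```

```text
t 6.7 p [ 459.2 -215.1  216.8] yaw_y 85.4 z [-0.002 -0.    -1.   ] F [-1.2 -6.5 -6.2] M [-1.36  0.03  0.04] open 12.5 g 15.0 q [-0.29  0.08  0.68  1.83 -0.05  1.26  1.89]
```

View pics/s2.png

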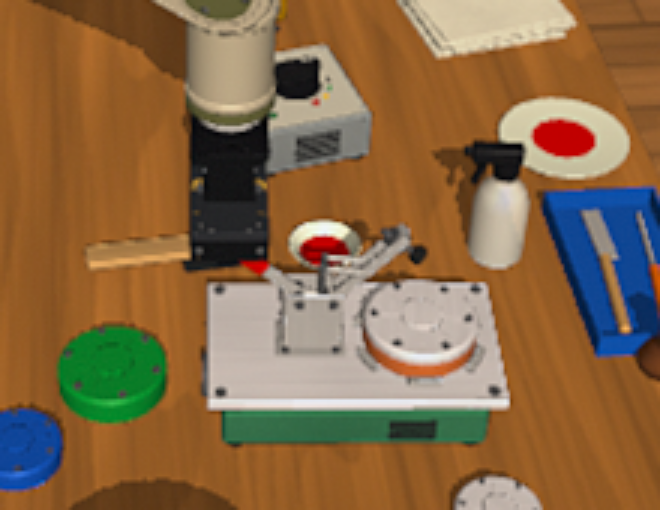

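The clamp follows: the handle is about half-way, at (255,268), with the arm swinging toward the mould. I continue past centre to the stop with a firmer grip.

>>> jog_arm(
  targets=[
    [[0.024, -0.012, 0.028, 0, 0, 0], [0.022, 0, 0.03, 0, 0, 0], [0.02, 0, 0.032, 0, 0, 0], [0.017, 0, 0.033, 0, 0, 0], [0.014, 0, 0.034, 0, 0, 0], [0.012, 0, 0.035, 0, 0, 0], [0.009, 0, 0.036, 0, 0, 0], [0.006, 0, 0.037, 0, 0, 0], [0.003, 0, 0.037, 0, 0, 0], [0, 0, 0.037, 0, 0, 0], [0, 0, 0.01, 0, 0, 0], [0, 0, 0, 0, 0, 0]],
  ],
  grip_force=25,
)

```text
time: 8.25
eef_pos: [434.9, -213.5, 148.7]
ee_rot: [-0.124, -3.138, -0.004]
ft_force: [-10.7, 9.5, 21.8]
opening: 12.6
grasp_force: 25.0
```

Run:
```python
from h import *
p,R=st()
pic,d=ctrl.snapshot("side");cv2.imwrite("pics/s3.png",cv2.resize(pic[150:320,200:420,::-1],None,fx=3,fy=3))
```

```text
t 8.25 p [ 434.9 -213.5  148.7] yaw_y 85.5 z [-0.001  0.003 -1.   ] F [-10.7   9.5  21.8] M [2.1  1.99 0.09] open 12.6 g 25.0 q [-0.28  0.09  0.68  1.96 -0.07  1.11  1.92]
```

View pics/s3.png

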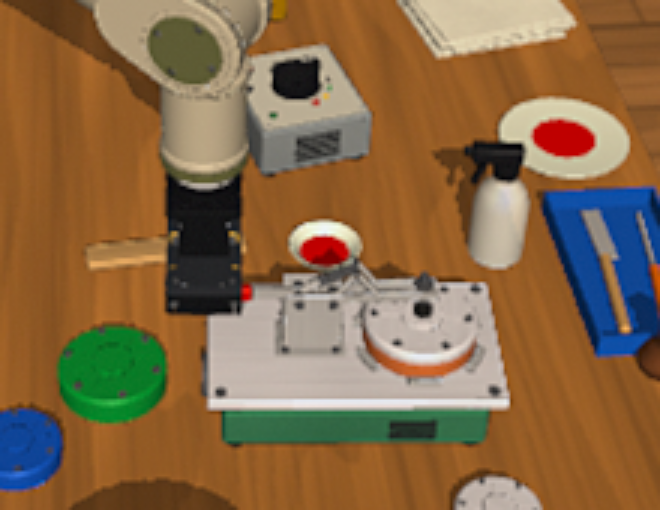

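It shows the handle level with its grip end at (246,292), and the arm level with the tip on the mould boss at (423,305). The 22 N reaction means it is on the stop. I release and rise.

>>> jog_arm(
  targets=[
    [[0, 0, 0, 0, 0, 0], [0, 0, 0, 0, 0, 0], [0, 0, 0, 0, 0, 0], [0, 0, 0, 0, 0, 0], [0, 0, 0, 0, 0, 0], [0, 0, 0, 0, 0, 0], [0, 0, 0, 0, 0, 0], [0, 0, 0, 0, 0, 0], [0, 0, -0.15, 0, 0, 0], [0, 0, -0.25, 0, 0, 0], [0, 0, -0.25, 0, 0, 0], [0, 0, 0, 0, 0, 0]],
  ],
  grip=1,
)

```text
time: 9.8
eef_pos: [436.5, -215.6, 281.1]
ee_rot: [0.125, 3.133, -0.001]
ft_force: [-0.1, -0.3, -1.0]
opening: 87.0
grasp_force: 0.0
```

Run:
```python
from h import *
p,R=st()
c=ctrl.calibration("side")
pic,d=ctrl.snapshot("side");W=cloud(pic,d,c);q=pic.astype(int)
red=(q[...,0]>130)&(q[...,1]<60)&(q[...,2]<60);x,y,h=W[...,0],W[...,1],W[...,2]
m=red&(x>380)&(x<540)&(y<-180)&(y>-260)&(h>100);print("handle",W[m].mean(0),W[m].min(0),W[m].max(0),m.sum())
pic,d=ctrl.snapshot("top");W=cloud(pic,d,ctrl.calibration("top"));x,y,h=W[...,0],W[...,1],W[...,2]
r2=(x>400)&(x<700)&(y>80)&(y<400)
m=r2&(h>92)&(h<125);
print("bar",rect(W[biggest(m)]))
to(p,R,[590,256,p[2]])
```

```text
t 9.8 p [ 436.5 -215.6  281.1] yaw_y 85.4 z [ 0.006 -0.001 -1.   ] F [-0.1 -0.3 -1. ] M [-0.02 -0.01 -0.01] open 87.0 g 0.0 q [-0.31 -0.04  0.67  1.78  0.02  1.39  1.84]
handle [ 448.3763914  -217.03838842  159.43003776] [ 412.25349148 -228.27214623  145.47373478] [ 483.59536934 -204.99294797  170.37640426] 118
bar (array([590.2, 256.3]), array([62.9, 14.9]), 13.52)
[590, 256, np.float64(281.12666356925916)] ->units [-0.577  2.412  0.003]
```

The handle stayed level, so it is locked. I go over the dial.

>>> jog_arm(
  targets=[
    [[-0.048, 0.201, 0, 0, 0, 0], [-0.048, 0.201, 0, 0, 0, 0], [-0.048, 0.201, 0, 0, 0, 0], [-0.048, 0.201, 0, 0, 0, 0], [-0.048, 0.201, 0, 0, 0, 0], [-0.048, 0.201, 0, 0, 0, 0], [-0.048, 0.201, 0, 0, 0, 0], [-0.048, 0.201, 0, 0, 0, 0], [-0.048, 0.201, 0, 0, 0, 0], [-0.048, 0.201, 0, 0, 0, 0], [-0.048, 0.201, 0, 0, 0, 0], [-0.048, 0.201, 0, 0, 0, 0], [0, 0, 0, 0, 0, -0.29], [0, 0, 0, 0, 0, -0.29], [0, 0, 0, 0, 0, 0], [0, 0, 0, 0, 0, 0]],
  ],
)

```text
time: 11.9
eef_pos: [588.1, 256.5, 276.8]
ee_rot: [0.345, -3.121, 0.001]
ft_force: [-0.1, 0.4, 0.5]
opening: 87.0
grasp_force: 0.0
```

Run:
```python
from h import *
p,R=st()
to(p,R,[590.2,256.3,101])
pic,d=ctrl.snapshot("wrist");cv2.imwrite("pics/w2.png",pic[:,:,::-1])
```

```text
t 11.9 p [588.1 256.5 276.8] yaw_y 102.6 z [-0.001 -0.001 -1.   ] F [-0.1  0.4  0.5] M [ 0.04  0.06 -0.03] open 87.0 g 0.0 q [-0.68  0.36  0.27  1.36 -0.09  1.44  1.37]
[590.2, 256.3, 101] ->units [-0.011 -0.003  0.879]
```

View pics/w2.png

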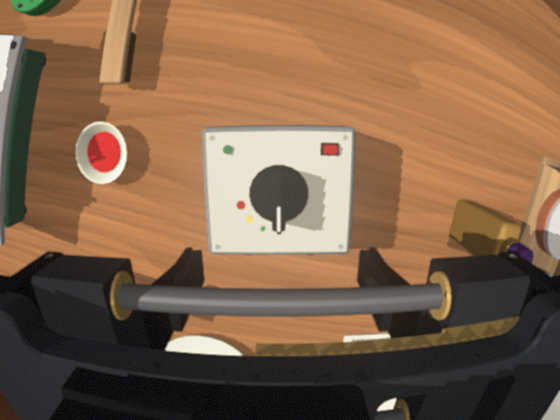

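The dial is centred between the fingers at (279,193), with the bar square to the jaws. I descend and grip hard.

>>> jog_arm(
  targets=[
    [[-0.011, -0.003, 0.2, 0, 0, 0], [0, 0, 0.2, 0, 0, 0], [0, 0, 0.2, 0, 0, 0], [0, 0, 0.16, 0, 0, 0], [0, 0, 0.079, 0, 0, 0], [0, 0, 0.04, 0, 0, 0], [0, 0, 0, 0, 0, 0]],
  ],
)

```text
time: 12.82
eef_pos: [590.9, 256.9, 102.4]
ee_rot: [-0.35, 3.121, 0.0]
ft_force: [0.0, 0.0, 0.6]
opening: 86.9
grasp_force: 0.0
```

>>> jog_arm(
  targets=[
    [[0, 0, 0, 0, 0, 0], [0, 0, 0, 0, 0, 0], [0, 0, 0, 0, 0, 0], [0, 0, 0, 0, 0, 0], [0, 0, 0, 0, 0, 0], [0, 0, 0, 0, 0, 0], [0, 0, 0, 0, 0, 0], [0, 0, 0, 0, 0, 0], [0, 0, 0, 0, 0, 0], [0, 0, 0, 0, 0, 0], [0, 0, 0, 0, 0, 0], [0, 0, 0, 0, 0, 0]],
  ],
  grip=0,
  grip_force=60,
)

```text
time: 14.32
eef_pos: [590.9, 255.2, 101.9]
ee_rot: [0.349, -3.122, 0.002]
ft_force: [-0.3, -5.6, 1.3]
opening: 13.6
grasp_force: 60.0
```

Run:
```python
from h import *
p,R=st()
```

```text
t 14.32 p [590.9 255.2 101.9] yaw_y 102.8 z [ 0.    -0.002 -1.   ] F [-0.3 -5.6  1.3] M [-1.17 -0.08  0.02] open 13.6 g 60.0 q [-0.66  0.48  0.24  1.57 -0.12  1.11  1.4 ]
```

>>> jog_arm(
  targets=[
    [[0, -0.008, 0, 0, 0, 0.2], [0, 0, 0, 0, 0, 0.2], [0, 0, 0, 0, 0, 0.2], [0, 0, 0, 0, 0, 0.2], [0, 0, 0, 0, 0, 0.2], [0, 0, 0, 0, 0, 0.2], [0, 0, 0, 0, 0, 0.2], [0, 0, 0, 0, 0, 0.2], [0, 0, 0, 0, 0, 0.2], [0, 0, 0, 0, 0, 0.2], [0, 0, 0, 0, 0, 0.2], [0, 0, 0, 0, 0, 0.2], [0, 0, 0, 0, 0, 0.06], [0, 0, 0, 0, 0, 0], [0, 0, 0, 0, 0, 0]],
  ],
)

```text
time: 16.2
eef_pos: [590.6, 254.3, 101.9]
ee_rot: [-1.594, -2.707, 0.002]
ft_force: [-2.1, -5.4, 2.5]
opening: 13.7
grasp_force: 60.0
```

Run:
```python
from h import *
p,R=st()
pic,d=ctrl.snapshot("top");W=cloud(pic,d,ctrl.calibration("top"))
pic,d=ctrl.snapshot("wrist");a=cv2.resize(pic[160:380,150:410,::-1],None,fx=2.2,fy=2.2);cv2.imwrite("pics/w3.png",a)
```

```text
t 16.2 p [590.6 254.3 101.9] yaw_y 29.0 z [-0.001 -0.001 -1.   ] F [-2.1 -5.4  2.5] M [-1.11  0.57  0.23] open 13.7 g 60.0 q [-0.85  0.51  0.49  1.58 -0.26  1.12  0.21]
```

View pics/w3.png

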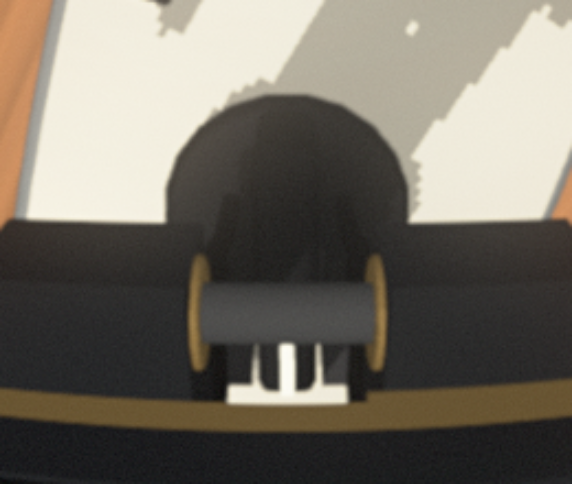

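The bar sits between the fingers with the white pointer at (288,365), nearly square to the jaws. It lags about 2°, so I turn slightly further and check.

>>> jog_arm(
  targets=[
    [[0, 0, 0, 0, 0, 0.05], [0, 0, 0, 0, 0, 0], [0, 0, 0, 0, 0, 0], [0, 0, 0, 0, 0, 0]],
  ],
)

```text
time: 16.8
eef_pos: [590.6, 254.3, 101.9]
ee_rot: [-1.629, -2.686, 0.002]
ft_force: [-3.3, -5.2, 3.7]
opening: 13.6
grasp_force: 60.0
```

Run:
```python
from h import *
for i in range(3):
    p,R=st();pic,d=ctrl.snapshot("wrist")
# pointer line: fit, and offset from tool plane, via ray casting to bar top (z=115)
c=ctrl.calibration("wrist");print(c['fx'],c['cx'],c['cy'])
g=cv2.cvtColor(pic,cv2.COLOR_RGB2GRAY);pts=[]
for v in range(318,336):
    r=g[v,272:290].astype(float);w=np.clip(r-140,0,None)
    if w.sum()>0: pts.append((272+(w*np.arange(18)).sum()/w.sum(),v))
P=np.array(pts);th=(P-[c['cx'],c['cy']]);r=np.hypot(*th.T);a=r/c['fx']
D=np.c_[th*(np.sin(a)/r)[:,None],np.cos(a)]@c['R'];o=-c['R'].T@c['t']
X=o+D*((115-o[2])/D[:,2])[:,None]
T=(X-p)@R;print(T[:,:2].round(2).tolist())
pic,d=ctrl.snapshot("side");cv2.imwrite("pics/s4.png",cv2.resize(pic[130:320,200:420,::-1],None,fx=3,fy=3))
```

```text
t 16.8 p [590.6 254.3 101.9] yaw_y 27.5 z [-0.001 -0.001 -1.   ] F [-3.3 -5.2  3.7] M [-1.12  0.58  0.26] open 13.6 g 60.0 q [-0.85  0.51  0.5   1.59 -0.26  1.12  0.19]
t 16.85 p [590.6 254.3 101.9] yaw_y 27.5 z [-0.001 -0.001 -1.   ] F [-3.  -4.6  2.8] M [-1.07  0.55  0.25] open 13.5 g 60.0 q [-0.85  0.51  0.5   1.59 -0.26  1.12  0.19]
t 16.9 p [590.7 254.3 101.9] yaw_y 27.5 z [-0.001 -0.001 -1.   ] F [-2.7 -3.8  2.3] M [-1.12  0.55  0.34] open 13.6 g 60.0 q [-0.85  0.51  0.5   1.59 -0.26  1.12  0.19]
325.19226210127806 280.23901688660527 214.1607007346846
[[-14.77, -1.17], [-15.38, -1.13], [-16.0, -1.11], [-16.63, -1.1], [-17.25, -1.08], [-17.88, -1.08], [-18.51, -1.07], [-19.14, -1.08], [-19.78, -1.08], [-20.42, -1.08], [-21.06, -1.07], [-21.71, -1.08], [-22.35, -1.08], [-23.01, -1.07], [-23.66, -1.08], [-24.32, -1.08], [-24.98, -1.08], [-25.64, -1.07]]
```

View pics/s4.png

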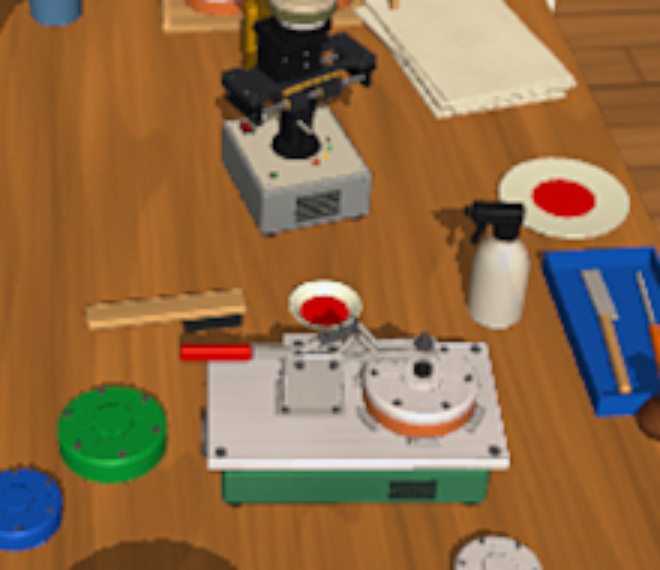

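The pointer line is parallel to the jaws within 0.5°, so the bar is not slipping. The dial stands at about 1.31–1.32. The side view shows the handle level at (215,352) and the tip on the boss at (423,370). I ease back half a degree to centre on the click and let it settle.

>>> jog_arm(
  targets=[
    [[0, 0, 0, 0, 0, -0.02], [0, 0, 0, 0, 0, 0], [0, 0, 0, 0, 0, 0], [0, 0, 0, 0, 0, 0]],
  ],
)

```text
time: 17.5
eef_pos: [590.6, 254.3, 101.9]
ee_rot: [-1.615, -2.694, 0.002]
ft_force: [-2.4, -4.6, 2.7]
opening: 13.6
grasp_force: 60.0
```

Run:
```python
from h import *
st();print(ctrl.job_done())
```

```text
t 17.5 p [590.6 254.3 101.9] yaw_y 28.1 z [-0.001 -0.001 -1.   ] F [-2.4 -4.6  2.7] M [-1.17  0.58  0.19] open 13.6 g 60.0 q [-0.85  0.51  0.49  1.59 -0.26  1.12  0.2 ]
the job is handed in; nothing more can be done
None
```

I handed the job in at 17.5 s: the clamp is locked on the mould, and the gripper is still holding the dial at about 1.30 rad, on the third click (1.29).

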